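Fold in the tool flap and shut the modelling-tool case

ROBOT

A 7-joint arm with a two-finger parallel gripper is mounted at the origin on the work surface. World frame = base frame: x ahead of the robot, y to its left, z up, the work surface at z = 0. Lengths are in m, angles in rad, forces in N, time in s.
With the tool pointing down it reaches from about 0.35 to 0.9 m from the base axis. Payload 8.1 kg.
Tool frame: the origin (TCP) lies on the centre line of the jaws, within the pads' length; the fingertips stand 14 mm ahead of it and the grasp point (between the pads) lies 5 mm behind it (arm.tip_reach is the distance from the TCP to the fingertips, in m); z points along the fingers, y is the direction in which the jaws open and shut (so a half turn about z gives the same grasp; the last joint's range is limited). The gripper opens to 92 mm and grips with 3 to 60 N. Pads are 19 mm wide; open, the fingers measure 130 mm over their backs; the gripper's body (75 mm by 190 mm) begins 47 mm behind the grasp point.
Start: joints at [1.221, 0.434, 0.025, 1.573, -0.012, 1.134, -0.075], TCP at [0.153, -0.606, 0.208] pointing down, gripper open.
Joint ranges: [-2.62, 2.62], [-0.44, 2.09], [-1.27, 1.32], [0.08, 2.57], [-1.32, 4.46], [0.12, 2], [-2.74, 2.74]. Speed limits (rad/s): [2.22, 2.22, 3.01, 3.01, 3.14, 3.14, 3.14].

INTERFACE

Orientations are given as a rotation vector (axis times angle).
In Python, from cell import sensors, vision, arm, nets gives the robot as it stands.
- The arm moves only by the shell command python3 -m handwheel 'ROWS' [FORCE]. ROWS is JSON, a list of rows, each an object of numbers: "tx", "ty", "tz": the shift along the tool's x, y, z in cm; "wx", "wy", "wz": the turn, a rotation vector about the tool's x, y, z in degrees; "claw": the opening, from 0 (shut) to 1 (fully open). A call has 1 to 12 rows; each row is the pose to reach, as a shift and turn from the pose commanded when the call began, along the tool's axes at that moment; what a row does not reach only later rows make up. A row lasts 1/12 s, in which the tool goes at most 41.7 mm and 7.16 degrees, less where a joint would pass 70% of its speed; a pose out of reach is approached as far as the arm can. A call with a gripper value outside its range is refused whole. The fingers move at their own pace and stop on an object; FORCE is the grip in N (left out, the last holds). Time passes only in rows, so rows that repeat a pose let the fingers close. It gives the time, the measured TCP pose, the force and the opening at its end, in the units of the state.
- sensors.observe(): the state, without advancing time (a new reading comes with each control period).
- vision.get_image(name): name is "scene" or "top"; returns (picture, depth): 480x640x3 uint8, blue, green, red; 480x640 float32, m along the optical axis (not along the pixel's ray), 0 where there is no reading.
- vision.camera_model(name): a dict with "K" (3x3 intrinsics, pixels), "k1" (the pictures are not rectified: a ray, as slopes to the right and down, at radius r is drawn at 1 + k1 r^2 times it, then the intrinsics apply), "xyz" and "attitude" of the camera in the world. Camera axes: x right, y down, z forward; pixel columns grow to the right and rows downward; lengths in m; the calibration is good to about 2 mm. A picture is of the moment at which its call begins. camera_model takes no time and is no camera call.
- arm.sign_off(): hands the job in, once; it reports no verdict.
Trained networks look in the newest picture that a camera, given by its name, has taken for a name from the list of things; names that differ only in an ending like _2 or _b are one class to them, and where a whole thing is asked for, a point or a joint stands for the part that bears it (a point fixed in the world has none). Each returns a list of dicts, best first, with "score" (0 to 1); they miss things now and then, are a little off and sometimes report something else, mostly with a low value. They report only what shows in the picture. A call takes as long as a camera call.
- nets.cut_out(label, camera): "region" (480x640 bool, what is visible of it) and "uv" ([column, row] in pixels, amid what is visible of it).
The state is a dict: "clock": time; "joints": joint angles; "dq": joint speeds; "joint_efforts": joint torques, N m; "position": TCP position; "ee_rot": TCP orientation; "force": force on the tool from outside, world axes, zero at the start; "ft_torque": the same for the moment, N m; "width": opening from 0.0 (shut) to 1.0 (fully open).
Only numpy, scipy, OpenCV 4.12 (cv2) and the standard library are available. Lean on these libraries where they do the work, as an engineer would, in place of code of your own. Each camera call takes 0.05 s, during which the arm holds its last target.

TASK

Pack up the blue modelling-tool case: with the fingertips, push its upright red tool flap down flat into the case first, then push the yellow lid over and fully shut without slamming it. Do not pick up, knock over or push away any of the things in and around the case.

Things in the scene. Friction and masses are not known exactly. Their poses are not given: they have to be found in the camera images.
- case: Open blue plastic case fixed to the table, 180 (x) x 260 (y) x 85 mm high, walls 4 mm. Origin: centre of its underside; z up. Its own -x side carries the flap, its own +x side carries the lid. On the table it is turned about z by roughly 0.7 to 1.8 rad, so the lid stands at the left or far left and the flap at the right or near right as the robot sees it.
- flap (a joint): Stiff-hinged red flap, a panel 90 mm long (away from its hinge), 130 mm wide along the case's y, 6 mm thick, with small hand tools strapped to its inner face (they stand out 11 mm). 0 = folded down flat in the case, pi/2 = upright; it starts at about 1.35 to 1.55 and stops at 1.6. It folds towards the case's +x (towards the lid) and stays where it is left; pushing its edge takes about 1 to 2 N. While upright it blocks the lid.
- flap_hinge (a point): Middle of the flap's hinge line, in the case's frame at (-78, 0, 70) mm; the hinge line runs along the case's y. When flat, the flap reaches from here 90 mm towards the case's +x and its upper (outer) face lies 6 mm above this point. That outer face is the bare one: it looks to the case's -x when the flap is upright.
- flap_edge (a point): Middle of the flap's free edge, on its outer face, 90 mm from the hinge.
- lid (a joint): Yellow lid, a plain flat panel 184 mm long (away from its hinge), 264 mm wide, 8 mm thick, on a stiff hinge. 0 = shut, pi/2 = standing straight up, more = leaning back away from the case; it starts at about 1.6 to 1.85 and stops at 2.0. It stays where it is left, so it must be pushed all the way; pushing its free edge takes about 2 to 4 N.
- lid_hinge (a point): Middle of the lid's hinge line, in the case's frame at (90, 0, 85) mm; the line runs along the case's y. When shut the lid reaches from here 184 mm towards the case's -x and its upper (outer) face lies 8 mm above this point. The outer face looks to the case's +x when the lid stands up.
- lid_edge (a point): Middle of the lid's free edge, on its outer face, 184 mm from the hinge.
- pot: Small loose jar with black cap, 34 mm across, 42 mm high, standing inside the case between flap and lid, about 52 mm from the case's centre towards +x and 45 to 85 mm towards +y; it fits under the lid. Leave it. Origin: centre of its underside.
- sanding_block: Loose cork block 35 x 60 x 30 mm high inside the case, about 52 mm towards the case's +x and 45 to 75 mm towards -y; it fits under the lid. Leave it. Origin: centre of its underside.
- paint_jar: Loose green jar with white cap, 56 mm across, 75 mm high, on the table beside the case's -y end. Leave it. Origin: centre of its underside.
- rib: Loose wooden block 50 x 30 x 20 mm high on the table beside the case's +y end. Leave it. Origin: centre of its underside.
- glue: Loose white bottle with an orange cap, 60 mm across, 170 mm high, off to one side. Leave it. Origin: centre of its underside.
- mug: Loose blue mug, 80 mm across, 90 mm high, off to one side. Leave it. Origin: centre of its underside.
- lizard: Loose terracotta lizard figure about 210 x 100 x 25 mm high, off to the right. Leave it. Origin: under the middle of its trunk.

How it is judged:
By the outcome, as a careful person would: the job done as asked, in the order asked, and still so for the second after the job is handed in, with the robot touching nothing.
It also fails if it takes over 64 s, if anything falls off the work surface, if the arm or the gripper's body presses on something with over 40 N, if the wrist force passes 120 N, or if a joint passes its speed limit or range.

## Working session

There is one attempt and no reset: what is moved stays moved. The work goes in short steps, Python scripts to look and compute and a shell command to move; the robot and the scene stay as the last step left them, time stands still between calls to the robot, and variables do not carry over. Pictures are saved under pics/ and viewed, and the job is handed in when it is done.

```bash
ls; mkdir -p pics; python3 - <<'E'
from cell import sensors, vision
import cv2
s=sensors.observe();print(s)
for n in("scene","top"):
    im,d=vision.get_image(n);cv2.imwrite(f"pics/{n}0.png",im);m=vision.camera_model(n);print(n,m)
E
```

```text
pics
{'clock': 0.0, 'joints': array([ 1.2214053 ,  0.43523279,  0.02495944,  1.57406859, -0.01163052,
        1.13402955, -0.07512903]), 'dq': array([-0.00076779,  0.00106697, -0.0006543 ,  0.00164046, -0.00125555,
        0.00109073,  0.00028098]), 'joint_efforts': array([-9.40286809e-04, -6.67860103e+01,  9.84364562e-01, -3.14469230e+01,
       -6.06269413e-02,  4.26395237e-02,  9.55067731e-05]), 'position': array([ 0.15251159, -0.60554934,  0.20714978]), 'ee_rot': array([-3.11617276e+00, -3.86328384e-01,  4.80494547e-04]), 'force': array([-0.26191605,  0.38418935,  0.21461082]), 'ft_torque': array([-0.03837708,  0.08468432,  0.01263921]), 'width': 1.0047121504616563}
scene {'K': array([[535.24715029,   0.        , 313.11769403],
       [  0.        , 535.24715029, 244.41055783],
       [  0.        ,   0.        ,   1.        ]]), 'k1': -0.08190318338825558, 'xyz': array([1.2688423 , 0.08184432, 1.04097508]), 'attitude': array([-1.78362676, -1.92813945,  0.64057505])}
top {'K': array([[436.62197947,   0.        , 317.77722848],
       [  0.        , 436.62197947, 239.37409491],
       [  0.        ,   0.        ,   1.        ]]), 'k1': -0.06641524915076627, 'xyz': array([0.31039925, 0.04489642, 1.229276  ]), 'attitude': array([-1.98552215,  2.22471957, -0.25751213])}
```

View pics/scene0.png

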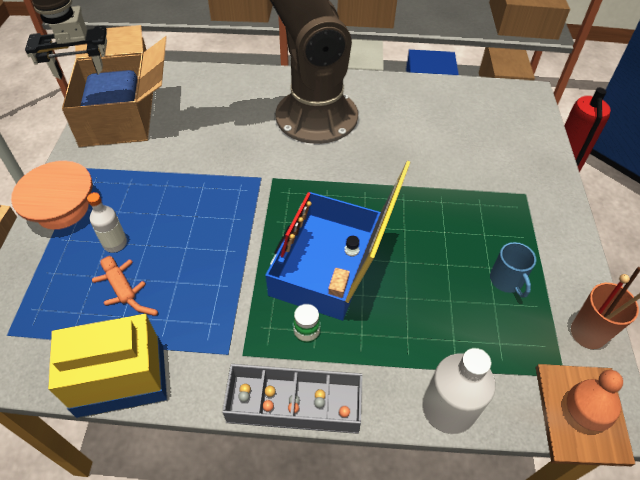

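View pics/top0.png

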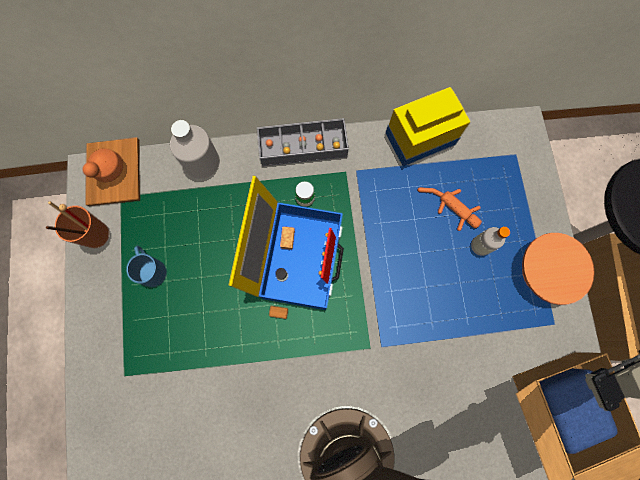

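The top view shows the case at about (300,255), with the lid on its left (250,235) and the flap on its right (328,255). The paint jar is at (305,192), the rib at (278,313), the mug at (143,268) and the glue at (490,240). The gripper is well away at (605,390). Next I fit the case pose from depth.

```bash
cat > h.py <<'E'
import numpy as np, cv2
from scipy.spatial.transform import Rotation as R
from cell import sensors, vision, nets
def cloud(n):
    im,d=vision.get_image(n);m=vision.camera_model(n);K=m['K']
    v,u=np.mgrid[0:480,0:640].astype(float)
    p=cv2.undistortPoints(np.stack([u.ravel(),v.ravel()],1)[:,None],K,np.array([m['k1'],0,0,0,0.]))[:,0]
    z=d.ravel()
    P=np.c_[p*z[:,None],z]@R.from_rotvec(m['attitude']).as_matrix().T+m['xyz']
    return im,P.reshape(480,640,3),d>0
def pix(n,X):
    m=vision.camera_model(n);K=m['K']
    r=R.from_rotvec(m['attitude']).inv();t=-r.apply(m['xyz'])
    return cv2.projectPoints(np.atleast_2d(X).astype(float),r.as_rotvec(),t,K,np.array([m['k1'],0,0,0,0.]))[0][:,0]
E
python3 - <<'E'
from h import *
D={}
for n in("top","scene"):
    im,P,ok=cloud(n)
    D[n]=(im,P,ok)
    for l in("case","flap","lid","pot","sanding_block","paint_jar","rib"):
        c=nets.cut_out(l,n)
        if not c: print(n,l,None);continue
        c=c[0];g=c['region'];q=P[g&ok]
        np.save(f"{n}_{l}.npy",q)
        print(n,l,round(c['score'],2),g.sum(),np.round(c['uv']),np.round(np.percentile(q,[2,50,98],axis=0),3).tolist())
E
```

```text
top case 0.9 9855 [286. 251.] [[0.415, -0.046, 0.0], [0.547, 0.106, 0.049], [0.684, 0.207, 0.264]]
top flap 0.74 511 [327. 255.] [[0.457, -0.032, 0.005], [0.516, -0.007, 0.136], [0.578, 0.017, 0.162]]
top lid 0.93 3224 [254. 239.] [[0.448, 0.123, 0.092], [0.564, 0.17, 0.199], [0.689, 0.213, 0.267]]
top pot 0.72 111 [282. 274.] [[0.484, 0.107, 0.016], [0.496, 0.121, 0.046], [0.511, 0.134, 0.051]]
top sanding_block 0.86 265 [287. 236.] [[0.572, 0.075, 0.006], [0.603, 0.094, 0.034], [0.63, 0.112, 0.039]]
top paint_jar 0.6 402 [305. 191.] [[0.694, 0.008, 0.011], [0.711, 0.033, 0.073], [0.741, 0.058, 0.079]]
top rib 0.66 184 [281. 313.] [[0.382, 0.118, 0.004], [0.397, 0.139, 0.02], [0.413, 0.162, 0.025]]
scene case 0.72 9644 [324. 247.] [[0.4, -0.052, -0.0], [0.539, 0.056, 0.025], [0.696, 0.195, 0.264]]
scene flap 0.92 557 [293. 226.] [[0.467, -0.035, 0.069], [0.543, -0.007, 0.139], [0.585, 0.016, 0.161]]
scene lid 0.57 1188 [377. 235.] [[0.466, 0.117, 0.106], [0.622, 0.161, 0.232], [0.703, 0.214, 0.266]]
scene pot 0.74 256 [352. 248.] [[0.488, 0.106, 0.007], [0.509, 0.121, 0.039], [0.518, 0.138, 0.049]]
scene sanding_block 0.6 435 [340. 283.] [[0.577, 0.075, 0.012], [0.612, 0.095, 0.033], [0.636, 0.115, 0.037]]
scene paint_jar 0.57 1168 [381. 234.] [[0.453, 0.119, 0.084], [0.614, 0.162, 0.232], [0.703, 0.216, 0.266]]
scene rib None
```

```bash
cat > fit.py <<'E'
from h import *
from scipy.optimize import least_squares
def sdf(p,lo,hi):
    lo=np.array(lo);hi=np.array(hi);q=np.abs(p-(lo+hi)/2)-(hi-lo)/2
    return np.linalg.norm(np.maximum(q,0),axis=1)+np.minimum(q.max(1),0)
W=[([-.09,-.13,0],[-.086,.13,.085]),([.086,-.13,0],[.09,.13,.085]),([-.09,-.13,0],[.09,-.126,.085]),([-.09,.126,0],[.09,.13,.085]),([-.09,-.13,0],[.09,.13,.004])]
def C(p,x):
    c,s=np.cos(x[2]),np.sin(x[2]);d=p-[x[0],x[1],0]
    return np.c_[d[:,0]*c+d[:,1]*s,-d[:,0]*s+d[:,1]*c,d[:,2]]
def flapc(q,a):
    e=q-[-.078,0,.07];d=np.array([np.cos(a),0,np.sin(a)]);n=np.array([-np.sin(a),0,np.cos(a)])
    return np.c_[e@d,e[:,1],e@n]
def lidc(q,a):
    e=q-[.09,0,.085];d=np.array([-np.cos(a),0,np.sin(a)]);n=np.array([np.sin(a),0,np.cos(a)])
    return np.c_[e@d,e[:,1],e@n]
def S(p,x):
    q=C(p,x);f=flapc(q,x[3]);l=lidc(q,x[4])
    r=[sdf(q,*w) for w in W]+[sdf(f,[0,-.065,0],[.09,.065,.006]),sdf(l,[0,-.132,0],[.184,.132,.008])]
    return np.abs(np.array(r)).min(0)
def W2(x,v):  # case frame -> world
    v=np.atleast_2d(v);c,s=np.cos(x[2]),np.sin(x[2])
    return np.c_[x[0]+v[:,0]*c-v[:,1]*s,x[1]+v[:,0]*s+v[:,1]*c,v[:,2]]
E
python3 - <<'E'
from fit import *
p=[]
for n in("top","scene"):
    im,P,ok=cloud(n);h=cv2.cvtColor(im,cv2.COLOR_BGR2HSV)
    q=P;roi=ok&(q[...,0]>.38)&(q[...,0]<.72)&(q[...,1]>-.07)&(q[...,1]<.24)&(q[...,2]>.004)&(q[...,2]<.29)
    H=h[...,0];s=(h[...,1]>110)&(h[...,2]>50)
    m=roi&(((H>100)&(H<125)&s)|((H>20)&(H<35)&s)|(((H<6)|(H>174))&s)|((q[...,2]>.09)&(h[...,1]<90)&(q[...,1]>.1)))
    p.append(q[m]);print(m.sum())
p=np.vstack(p)[::2]
best=None
for y0 in(1.2,1.35,1.5,1.6,1.7):
    # lid (+x) at +y => yaw ~ pi/2
    r=least_squares(lambda x:S(p,x),[.54,.07,y0,1.45,1.75],loss='soft_l1',f_scale=.003)
    print(y0,r.cost,r.x)
    if best is None or r.cost<best.cost:best=r
x=best.x;np.save('x.npy',x);e=S(p,x);print(np.percentile(e,[50,80,90]))
for nm in("top","scene"):
    im,_,_=cloud(nm)
    def box(lo,hi,f):
        v=np.array([[ (lo,hi)[(i>>k)&1][k] for k in range(3)] for i in range(8)])
        u=pix(nm,W2(x,f(v)))
        for i in range(8):
            for k in range(3):
                j=i^(1<<k)
                if j>i: cv2.line(im,tuple(map(int,u[i].round())),tuple(map(int,u[j].round())),(255,255,255),1)
    fa,la=x[3],x[4]
    box([-.09,-.13,0],[.09,.13,.085],lambda v:v)
    box([0,-.065,0],[.09,.065,.006],lambda v:np.array([-.078,0,.07])+np.outer(v[:,0],[np.cos(fa),0,np.sin(fa)])+np.outer(v[:,1],[0,1,0])+np.outer(v[:,2],[-np.sin(fa),0,np.cos(fa)]))
    box([0,-.132,0],[.184,.132,.008],lambda v:np.array([.09,0,.085])+np.outer(v[:,0],[-np.cos(la),0,np.sin(la)])+np.outer(v[:,1],[0,1,0])+np.outer(v[:,2],[np.sin(la),0,np.cos(la)]))
    cv2.imwrite(f"pics/ov_{nm}.png",cv2.resize(im[130:350,190:430],None,fx=2.5,fy=2.5))
for nm in("pot","sanding_block","paint_jar","rib"):
    q=np.load(f"top_{nm}.npy");print(nm,np.median(q,0),C(np.median(q,0)[None],x))
E
```

```text
7514
6853
1.2 0.010928695200385329 [0.54043868 0.05888947 1.28571253 1.36950218 1.77519763]
1.35 0.01092869520038533 [0.54043868 0.05888947 1.28571253 1.36950218 1.77519763]
1.5 0.010928695200385332 [0.54043868 0.05888947 1.28571253 1.36950218 1.77519763]
1.6 0.01092869520038533 [0.54043868 0.05888947 1.28571253 1.36950218 1.77519763]
1.7 0.01092869520038533 [0.54043868 0.05888947 1.28571253 1.36950218 1.77519763]
[0.00107782 0.00197218 0.0028065 ]
pot [0.49559941 0.12114877 0.04580557] [[0.04713589 0.06053914 0.04580557]]
sanding_block [0.60298839 0.09440415 0.03414837] [[ 0.05167258 -0.05003701  0.03414837]]
paint_jar [0.71069979 0.03298687 0.07278866] [[ 0.02302674 -0.17067384  0.07278866]]
rib [0.3972254  0.13884096 0.02008555] [[0.0364475  0.1599183  0.02008555]]
```

```bash
python3 -c "
import cv2,numpy as np
a=cv2.imread('pics/ov_top.png');b=cv2.imread('pics/ov_scene.png');cv2.imwrite('pics/ov.png',cv2.resize(np.hstack([a,b]),(800,367)))"
```

```text
(no output)
```

View pics/ov.png

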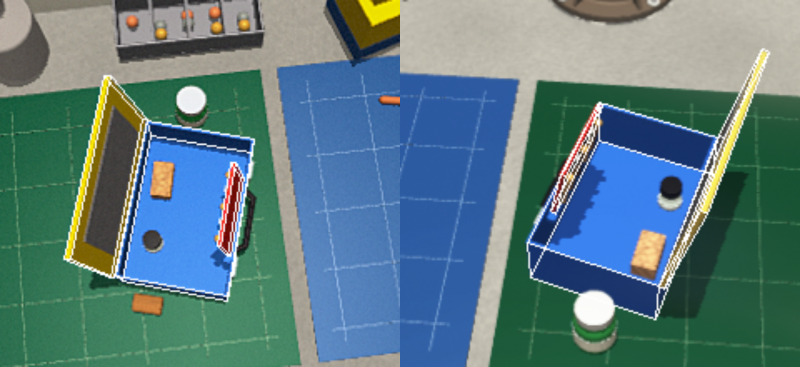

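The overlay matches both pictures closely, with a median error of 1 mm. The flap is at 1.37 and the lid at 1.775. I'll turn the tool so its x axis lies along the case's x, then push both arcs in the tool's x–z plane.

```bash
cat > go.py <<'E'
# usage: go.py cx cy ztip : rows needed from current pose to tip centre at case coords, tool x = case x
import sys
from fit import *
x=np.load('x.npy');s=sensors.observe()
r=R.from_rotvec(s['ee_rot']);p=s['position']
tip=p+r.as_matrix()[:,2]*.014
ct=C(tip[None],x)[0]*1000
X=np.array([np.cos(x[2]),np.sin(x[2]),0]);Z=np.array([0,0,-1]);Rt=R.from_matrix(np.c_[X,np.cross(Z,X),Z])
print("t",round(float(s['clock']),2),"tip case mm",ct.round(1),"F",np.round(s['force'],1),"q",np.round(s['joints'],2),"w",round(float(s['width']),2))
if len(sys.argv)>3:
    c=np.array(list(map(float,sys.argv[1:4])))/1000
    T=W2(x,c)[0]+[0,0,.014]
    print("t cm",(r.inv().apply(T-p)*100).round(2),"w deg",np.degrees((r.inv()*Rt).as_rotvec()).round(2))
E
python3 go.py -135 0 330
```

```text
t 1.1 tip case mm [-747.2  185.1  193.9] F [0.1 0.8 0.2] q [ 1.22  0.43  0.02  1.57 -0.01  1.13 -0.08] w 1.0
t cm [ 47.   -43.38 -13.61] w deg [ -0.    -0.   -59.53]
```

```bash
python3 -m handwheel '[{"tz":-4,"claw":0},{"tz":-8,"claw":0},{"tz":-12,"claw":0},{"tz":-14,"claw":0}]' 10; python3 go.py -135 0 330
```

```text
t 1.1 tip case mm [-747.2  185.1  193.9] F [0.1 0.8 0.2] q [ 1.22  0.43  0.02  1.57 -0.01  1.13 -0.08] w 1.0
t cm [ 47.   -43.38 -13.61] w deg [ -0.    -0.   -59.53]invalid input
```

```bash
python3 -m handwheel '[{"tx":0,"ty":0,"tz":-4,"wx":0,"wy":0,"wz":0,"claw":0},{"tx":0,"ty":0,"tz":-8,"wx":0,"wy":0,"wz":0,"claw":0},{"tx":0,"ty":0,"tz":-12,"wx":0,"wy":0,"wz":0,"claw":0},{"tx":0,"ty":0,"tz":-13.6,"wx":0,"wy":0,"wz":0,"claw":0},{"tx":0,"ty":0,"tz":-13.6,"wx":0,"wy":0,"wz":0,"claw":0}]' 10; python3 go.py -135 0 330
```

```text
clock: 1.52
position: [0.1532, -0.608, 0.3494]
ee_rot: [3.109, 0.385, 0.003]
force: [-0.4, 0.0, -0.5]
width: 0.687
t 1.52 tip case mm [-749.   184.   335.4] F [-0.4  0.  -0.5] q [ 1.21  0.36  0.04  1.34 -0.01  1.43 -0.07] w 0.69
t cm [ 46.98 -43.59   0.2 ] w deg [  0.46   0.22 -59.54]
```

```bash
python3 -m handwheel '[{"tx":3.9,"ty":-3.6,"tz":0,"wx":0,"wy":0,"wz":-5,"claw":0},{"tx":7.8,"ty":-7.2,"tz":0,"wx":0,"wy":0,"wz":-10,"claw":0},{"tx":11.7,"ty":-10.8,"tz":0,"wx":0,"wy":0,"wz":-15,"claw":0},{"tx":15.6,"ty":-14.4,"tz":0,"wx":0,"wy":0,"wz":-20,"claw":0},{"tx":19.5,"ty":-18,"tz":0,"wx":0,"wy":0,"wz":-25,"claw":0},{"tx":23.4,"ty":-21.6,"tz":0,"wx":0,"wy":0,"wz":-30,"claw":0},{"tx":27.3,"ty":-25.2,"tz":0,"wx":0,"wy":0,"wz":-35,"claw":0},{"tx":31.2,"ty":-28.8,"tz":0,"wx":0,"wy":0,"wz":-40,"claw":0},{"tx":35.1,"ty":-32.4,"tz":0,"wx":0,"wy":0,"wz":-45,"claw":0},{"tx":39,"ty":-36,"tz":0,"wx":0,"wy":0,"wz":-50,"claw":0},{"tx":43,"ty":-39.8,"tz":0,"wx":0,"wy":0,"wz":-55,"claw":0},{"tx":47,"ty":-43.6,"tz":0,"wx":0,"wy":0,"wz":-59.5,"claw":0}]'; python3 go.py -135 0 250
```

```text
clock: 2.52
position: [0.426, -0.1853, 0.3436]
ee_rot: [2.511, 1.888, -0.0]
force: [0.8, -0.2, -0.1]
width: 0.006
t 2.52 tip case mm [-266.5   41.1  329.6] F [ 0.8 -0.2 -0.1] q [ 0.69  0.11 -0.44  1.69  0.05  1.35 -0.04] w 0.01
t cm [13.13  4.16  7.96] w deg [-0.01  0.01  0.21]
```

```bash
python3 -m handwheel '[{"tx":4,"ty":1.3,"tz":0,"wx":0,"wy":0,"wz":0,"claw":0},{"tx":8,"ty":2.6,"tz":1,"wx":0,"wy":0,"wz":0,"claw":0},{"tx":11,"ty":3.6,"tz":4,"wx":0,"wy":0,"wz":0.2,"claw":0},{"tx":13.1,"ty":4.2,"tz":8,"wx":0,"wy":0,"wz":0.2,"claw":0},{"tx":13.1,"ty":4.2,"tz":12,"wx":0,"wy":0,"wz":0.2,"claw":0},{"tx":13.1,"ty":4.2,"tz":16,"wx":0,"wy":0,"wz":0.2,"claw":0},{"tx":13.1,"ty":4.2,"tz":18.5,"wx":0,"wy":0,"wz":0.2,"claw":0},{"tx":13.1,"ty":4.2,"tz":18.5,"wx":0,"wy":0,"wz":0.2,"claw":0},{"tx":13.1,"ty":4.2,"tz":18.5,"wx":0,"wy":0,"wz":0.2,"claw":0}]'; python3 go.py -100 0 145; python3 - <<'E'
from h import *
im,_=vision.get_image("scene");im2,_=vision.get_image("top")
cv2.imwrite("pics/a1.png",cv2.resize(np.hstack([im[120:340,200:440],im2[120:340,200:440]]),(800,367)))
E
```

```text
clock: 3.27
position: [0.5018, -0.0732, 0.1581]
ee_rot: [-2.516, -1.877, 0.004]
force: [0.5, 0.5, 0.2]
width: 0.007
t 3.27 tip case mm [-137.6    0.   144.1] F [0.5 0.5 0.2] q [ 0.44  0.35 -0.51  1.89  0.21  0.96 -0.45] w 0.01
t cm [ 3.76 -0.02 -0.09] w deg [-0.2   0.02 -0.21]
```

View pics/a1.png

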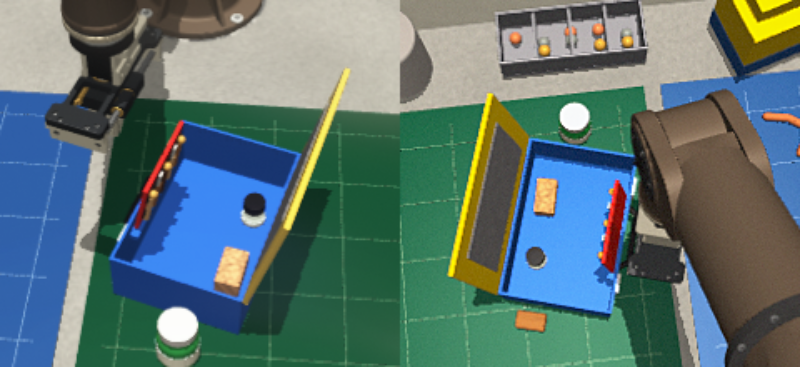

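Both pictures show the closed fingertips just outside the flap. The paint jar, rib and case contents haven't moved. I start pushing the flap.

```bash
python3 -m handwheel '[{"tx":2.5,"ty":0,"tz":0,"wx":0,"wy":0,"wz":-0.2,"claw":0},{"tx":4.5,"ty":0,"tz":0,"wx":0,"wy":0,"wz":-0.2,"claw":0},{"tx":5.5,"ty":0,"tz":0,"wx":0,"wy":0,"wz":-0.2,"claw":0},{"tx":6.2,"ty":0,"tz":0,"wx":0,"wy":0,"wz":-0.2,"claw":0},{"tx":6.7,"ty":0,"tz":0.1,"wx":0,"wy":0,"wz":-0.2,"claw":0},{"tx":7.2,"ty":0,"tz":0.2,"wx":0,"wy":0,"wz":-0.2,"claw":0},{"tx":7.7,"ty":0,"tz":0.4,"wx":0,"wy":0,"wz":-0.2,"claw":0},{"tx":8.2,"ty":0,"tz":0.6,"wx":0,"wy":0,"wz":-0.2,"claw":0},{"tx":8.6,"ty":0,"tz":0.8,"wx":0,"wy":0,"wz":-0.2,"claw":0},{"tx":8.6,"ty":0,"tz":0.8,"wx":0,"wy":0,"wz":-0.2,"claw":0}]'; python3 go.py -40 0 128; python3 - <<'E'
from h import *
im,_=vision.get_image("scene");im2,_=vision.get_image("top")
cv2.imwrite("pics/a2.png",cv2.resize(np.hstack([im[120:340,200:440],im2[120:340,200:440]]),(800,367)))
E
```

```text
clock: 4.2
position: [0.5273, 0.0098, 0.1504]
ee_rot: [-2.514, -1.883, 0.001]
force: [-0.4, 0.2, 0.0]
width: 0.002
t 4.2 tip case mm [-50.8  -1.2 136.4] F [-0.4  0.2  0. ] q [ 0.28  0.39 -0.53  1.85  0.24  0.96 -0.63] w 0.0
t cm [ 1.08 -0.12  0.84] w deg [-0.05 -0.01  0.01]
```

View pics/a2.png

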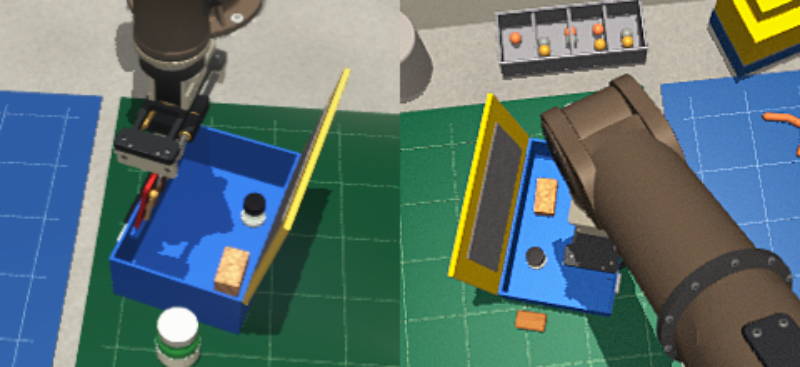

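```bash
python3 - <<'E'
from fit import *
x=np.load('x.npy')
for n in("top","scene"):
    im,P,ok=cloud(n);q=P[ok];c=C(q,x)
    m=(c[:,2]>.14)&(c[:,0]>-.2)&(c[:,0]<.088)&(abs(c[:,1])<.25)
    for a,b in((.14,.2),(.2,.28),(.28,.36),(.36,.45),(.45,.6)):
        k=m&(c[:,2]>a)&(c[:,2]<b)
        if k.sum():print(n,a,b,k.sum(),np.percentile(c[k],[1,99],axis=0).round(3).tolist())
E
```

```text
top 0.2 0.28 526 [[-0.086, 0.041, 0.251], [-0.015, 0.093, 0.28]]
top 0.28 0.36 318 [[-0.081, 0.022, 0.28], [-0.014, 0.091, 0.339]]
top 0.36 0.45 38 [[-0.036, 0.018, 0.365], [-0.012, 0.038, 0.399]]
top 0.45 0.6 1799 [[-0.083, -0.057, 0.528], [0.01, 0.088, 0.599]]
scene 0.14 0.2 108 [[-0.069, -0.066, 0.14], [-0.04, 0.007, 0.184]]
scene 0.2 0.28 1947 [[-0.087, -0.099, 0.236], [-0.014, 0.084, 0.28]]
scene 0.28 0.36 834 [[-0.081, -0.088, 0.28], [-0.014, 0.045, 0.351]]
scene 0.36 0.45 1803 [[-0.085, -0.046, 0.364], [-0.003, 0.003, 0.449]]
scene 0.45 0.6 5998 [[-0.128, -0.068, 0.453], [0.011, 0.026, 0.599]]
```

```bash
python3 -m handwheel '[{"tx":0.5,"ty":0,"tz":0.4,"wx":0,"wy":0,"wz":0,"claw":0},{"tx":1.1,"ty":0,"tz":0.85,"wx":0,"wy":0,"wz":0,"claw":0},{"tx":1.65,"ty":0,"tz":1.4,"wx":0,"wy":0,"wz":0,"claw":0},{"tx":2.2,"ty":0,"tz":1.9,"wx":0,"wy":0,"wz":0,"claw":0},{"tx":2.6,"ty":0,"tz":2.5,"wx":0,"wy":0,"wz":0,"claw":0},{"tx":3.0,"ty":0,"tz":3.2,"wx":0,"wy":0,"wz":0,"claw":0},{"tx":3.3,"ty":0,"tz":3.9,"wx":0,"wy":0,"wz":0,"claw":0},{"tx":3.55,"ty":0,"tz":4.6,"wx":0,"wy":0,"wz":0,"claw":0},{"tx":3.7,"ty":0,"tz":5.1,"wx":0,"wy":0,"wz":0,"claw":0},{"tx":3.8,"ty":0,"tz":5.6,"wx":0,"wy":0,"wz":0,"claw":0},{"tx":3.8,"ty":0,"tz":5.6,"wx":0,"wy":0,"wz":0,"claw":0}]'; python3 go.py
```

```text
clock: 5.32
position: [0.5376, 0.0455, 0.0938]
ee_rot: [-2.514, -1.882, 0.002]
force: [-1.4, -0.2, 0.1]
width: 0.005
t 5.32 tip case mm [-13.7  -1.   79.8] F [-1.4 -0.2  0.1] q [ 0.19  0.48 -0.5   1.88  0.3   0.86 -0.75] w 0.0
```

```bash
python3 -m handwheel '[{"tx":0,"ty":0,"tz":0.2,"wx":0,"wy":0,"wz":0,"claw":0},{"tx":0,"ty":0,"tz":0.4,"wx":0,"wy":0,"wz":0,"claw":0},{"tx":0,"ty":0,"tz":0.6,"wx":0,"wy":0,"wz":0,"claw":0},{"tx":0,"ty":0,"tz":0.6,"wx":0,"wy":0,"wz":0,"claw":0}]'; python3 go.py
```

```text
clock: 5.65
position: [0.538, 0.0453, 0.0887]
ee_rot: [2.515, 1.882, -0.0]
force: [-0.4, -0.0, 0.6]
width: 0.006
t 5.65 tip case mm [-13.7  -1.5  74.7] F [-0.4 -0.   0.6] q [ 0.19  0.48 -0.5   1.89  0.3   0.85 -0.76] w 0.01
```

```bash
python3 -m handwheel '[{"tx":0,"ty":0,"tz":0.1,"wx":0,"wy":0,"wz":0,"claw":0},{"tx":0,"ty":0,"tz":0.2,"wx":0,"wy":0,"wz":0,"claw":0},{"tx":0,"ty":0,"tz":0.2,"wx":0,"wy":0,"wz":0,"claw":0}]'; python3 go.py; python3 - <<'E'
from h import *
im,_=vision.get_image("scene")
cv2.imwrite("pics/a3.png",cv2.resize(im[140:330,220:430],(800,724))[:600])
E
```

```text
clock: 5.9
position: [0.5381, 0.0455, 0.0868]
ee_rot: [2.515, 1.883, -0.0]
force: [0.4, -0.3, -0.6]
width: 0.004
t 5.9 tip case mm [-13.6  -1.5  72.8] F [ 0.4 -0.3 -0.6] q [ 0.18  0.49 -0.5   1.89  0.31  0.84 -0.76] w 0.0
```

View pics/a3.png

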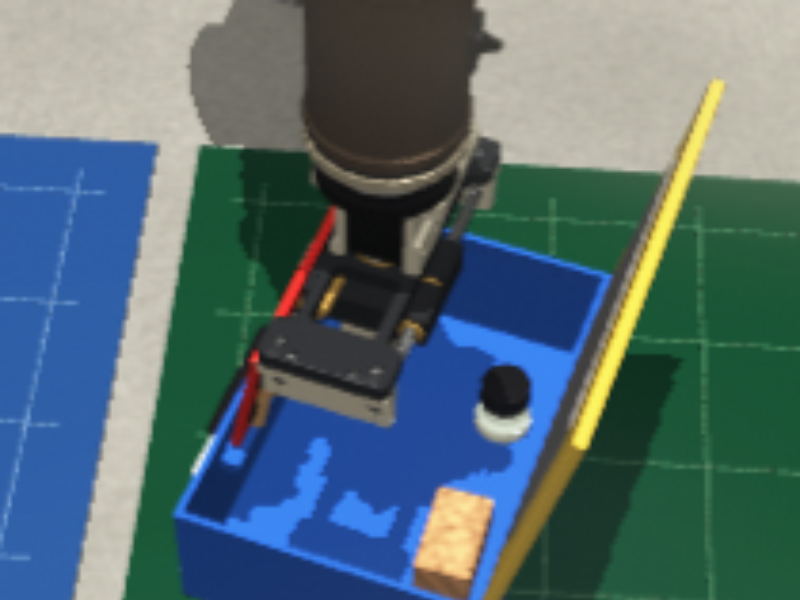

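```bash
python3 - <<'E'
from fit import *
x=np.load('x.npy')
for n in("top","scene"):
    im,P,ok=cloud(n);h=cv2.cvtColor(im,cv2.COLOR_BGR2HSV)
    c=C(P.reshape(-1,3),x).reshape(480,640,3)
    m=ok&((h[...,0]<6)|(h[...,0]>174))&(h[...,1]>120)&(abs(c[...,0])<.12)&(abs(c[...,1])<.1)&(c[...,2]>.06)
    q=c[m]
    print(n,m.sum())
    if m.sum():
        print(np.percentile(q,[2,25,50,75,98],axis=0).round(3).tolist())
        for lo in(.07,.1,.13,.15):
            k=(q[:,2]>lo)&(q[:,2]<lo+.02)
            if k.sum():print(lo,k.sum(),q[k].mean(0).round(3),q[k].min(0).round(3),q[k].max(0).round(3))
    k=ok&(abs(c[...,0])<.085)&(abs(c[...,1])<.1)&(c[...,2]>.06)&(c[...,2]<.2)&~m
    for lo in np.arange(.06,.2,.02):
        kk=k&(c[...,2]>=lo)&(c[...,2]<lo+.02);q=c[kk]
        if kk.sum()>5:print('other',round(lo,2),kk.sum(),q.mean(0).round(3),q.min(0).round(3),q.max(0).round(3))
E
```

```text
top 1
[[-0.043, -0.011, 0.547], [-0.043, -0.011, 0.547], [-0.043, -0.011, 0.547], [-0.043, -0.011, 0.547], [-0.043, -0.011, 0.547]]
other 0.06 17 [-0.078  0.072  0.068] [-0.085  0.066  0.064] [-0.074  0.076  0.073]
other 0.18 24 [-0.012  0.052  0.189] [-0.049  0.036  0.185] [0.019 0.079 0.195]
scene 151
[[-0.08, -0.066, 0.08], [-0.07, -0.064, 0.125], [-0.066, -0.016, 0.156], [-0.064, 0.017, 0.159], [-0.061, 0.053, 0.161]]
0.07 10 [-0.08  -0.049  0.083] [-0.094 -0.066  0.075] [-0.076  0.087  0.09 ]
0.1 15 [-0.072 -0.064  0.111] [-0.076 -0.066  0.102] [-0.069 -0.057  0.119]
0.13 14 [-0.067 -0.06   0.142] [-0.07  -0.068  0.13 ] [-0.063 -0.     0.149]
0.15 94 [-0.064  0.006  0.158] [-0.068 -0.065  0.15 ] [-0.061  0.057  0.163]
other 0.06 64 [-0.077 -0.057  0.067] [-0.084 -0.078  0.06 ] [-0.073  0.047  0.079]
other 0.08 21 [-0.07  -0.054  0.091] [-0.077 -0.065  0.081] [-0.065 -0.029  0.099]
other 0.1 23 [-0.067 -0.054  0.109] [-0.072 -0.059  0.1  ] [-0.062 -0.05   0.119]
other 0.12 9 [-0.06  -0.035  0.134] [-0.073 -0.066  0.124] [-0.003  0.006  0.14 ]
other 0.14 15 [-0.056 -0.025  0.146] [-0.07  -0.065  0.14 ] [-0.001 -0.     0.158]
other 0.16 152 [-0.008 -0.053  0.175] [-0.049 -0.092  0.166] [0.024 0.079 0.18 ]
other 0.18 608 [ 0.    -0.023  0.191] [-0.049 -0.099  0.18 ] [0.024 0.091 0.2  ]
```

```bash
python3 - <<'E'
from h import *
im,_=vision.get_image("top")
cv2.imwrite("pics/a4.png",cv2.resize(im[170:330,220:400],(675,600),interpolation=cv2.INTER_CUBIC))
E
```

```text
(no output)
```

View pics/a4.png

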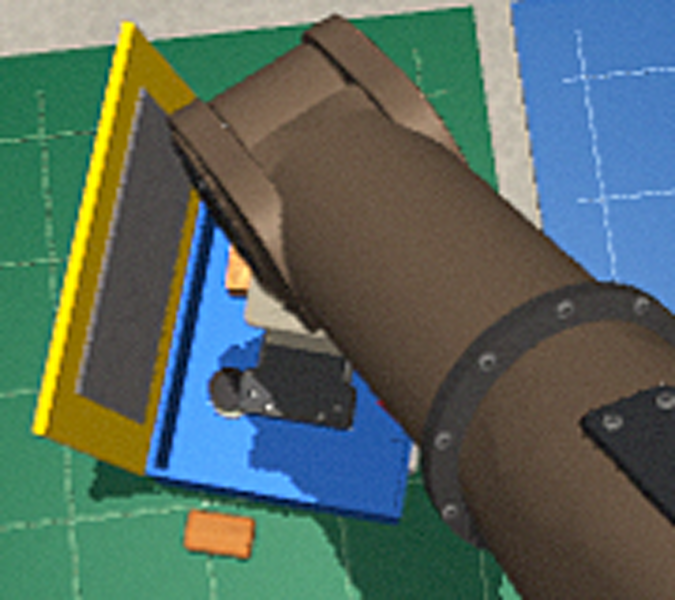

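```bash
python3 - <<'E'
from fit import *
from cell import arm
print(arm.tip_reach,[a for a in dir(arm) if a[0]!='_'])
x=np.load('x.npy');s=sensors.observe();r=R.from_rotvec(s['ee_rot']).as_matrix();print(s['position'],r.round(3).tolist())
for n in("scene","top"):
    im,P,ok=cloud(n);im=cv2.resize(im,None,fx=4,fy=4,interpolation=cv2.INTER_CUBIC)
    tcp=s['position'];pts=[tcp+r[:,2]*.014,tcp,tcp-r[:,2]*.042,tcp-r[:,2]*.1]
    for p,c in zip(pts,[(0,0,255),(0,255,255),(255,0,255),(255,255,255)]):
        u=pix(n,p)[0];print(u);cv2.circle(im,tuple((u*4+2).astype(int)),6,c,-1)
    u=(pix(n,tcp)[0]*4).astype(int);cv2.imwrite(f"pics/b_{n}.png",im[max(u[1]-300,0):u[1]+300,u[0]-350:u[0]+350])
E
```

```text
0.014 ['PlanningError', 'sign_off', 'tip_reach']
[0.53816032 0.0455383  0.0869938 ] [[0.282, 0.959, 0.0], [0.959, -0.282, -0.0], [-0.0, 0.0, -1.0]]
[319.74263662 243.76792339]
[319.83333669 240.00986316]
[320.11548094 228.305337  ]
[320.5316958  210.99957333]
[306.45373259 254.29373506]
[306.33896781 253.28547745]
[305.97798563 250.11355892]
[305.43407297 245.33271057]
```

View pics/b_scene.png

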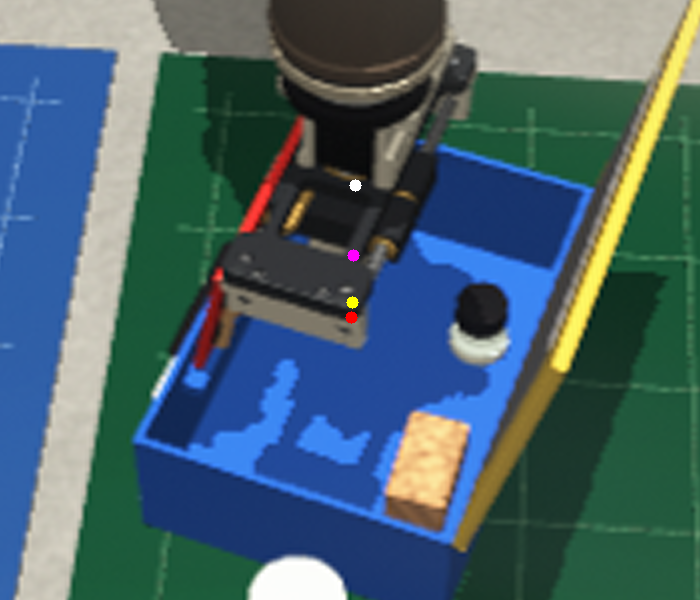

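The flap hasn't moved, although the reported tip passed at z≈0.14. The real tip height therefore seems to differ from what I assumed. I'll raise the tool, turn it so the fingers can be seen, and check.

```bash
python3 -m handwheel '[{"tx":0,"ty":0,"tz":-3,"wx":0,"wy":0,"wz":0,"claw":0},{"tx":0,"ty":0,"tz":-7,"wx":0,"wy":0,"wz":0,"claw":0},{"tx":0,"ty":0,"tz":-11,"wx":0,"wy":0,"wz":0,"claw":0},{"tx":0,"ty":0,"tz":-15,"wx":0,"wy":0,"wz":0,"claw":0},{"tx":0,"ty":0,"tz":-19,"wx":0,"wy":0,"wz":0,"claw":0},{"tx":-2,"ty":0,"tz":-22,"wx":0,"wy":0,"wz":7,"claw":0},{"tx":-3,"ty":0,"tz":-22,"wx":0,"wy":0,"wz":14,"claw":0},{"tx":-4,"ty":0,"tz":-22,"wx":0,"wy":0,"wz":21,"claw":0},{"tx":-5,"ty":0,"tz":-22,"wx":0,"wy":0,"wz":28,"claw":0},{"tx":-5,"ty":0,"tz":-22,"wx":0,"wy":0,"wz":35,"claw":0},{"tx":-5,"ty":0,"tz":-22,"wx":0,"wy":0,"wz":42,"claw":0},{"tx":-5,"ty":0,"tz":-22,"wx":0,"wy":0,"wz":49,"claw":0}]'
cat > mark.py <<'E'
from fit import *
import sys
s=sensors.observe();r=R.from_rotvec(s['ee_rot']).as_matrix();o=[]
for n in("scene","top"):
    im,_=vision.get_image(n);im=cv2.resize(im,None,fx=3,fy=3,interpolation=cv2.INTER_CUBIC)
    tcp=s['position']
    for d,c in((.014,(0,0,255)),(0,(0,255,255)),(-.042,(255,0,255))):
        u=pix(n,tcp+r[:,2]*d)[0];cv2.circle(im,tuple((u*3+1).astype(int)),4,c,-1)
    u=(pix(n,tcp)[0]*3).astype(int);u=np.clip(u,[200,250],[1720,1190]);o.append(im[u[1]-250:u[1]+250,u[0]-200:u[0]+200])
cv2.imwrite(sys.argv[1],np.hstack(o))
E
python3 mark.py pics/c1.png; python3 go.py
```

```text
clock: 7.2
position: [0.5239, -0.0027, 0.307]
ee_rot: [3.071, 0.66, 0.0]
force: [-0.2, -0.8, -0.0]
width: 0.003
t 7.3 tip case mm [-63.5  -1.4 293. ] F [ 0.1  0.  -0.6] q [ 0.23  0.23 -0.4   1.63  0.09  1.29 -1.34] w 0.0
```

View pics/c1.png

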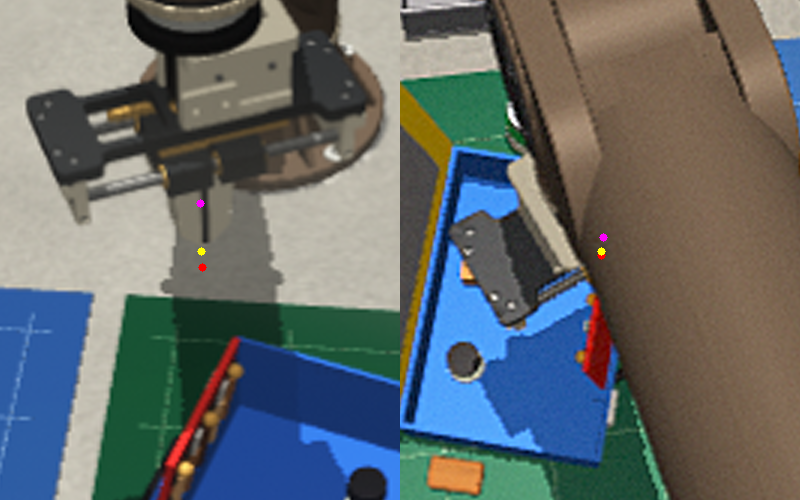

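```bash
python3 - <<'E'
from fit import *
s=sensors.observe();r=R.from_rotvec(s['ee_rot'])
im,P,ok=cloud("scene")
q=r.inv().apply(P[ok]-s['position'])*1000
m=(abs(q[:,0])<120)&(abs(q[:,1])<120)&(q[:,2]>-150)&(q[:,2]<60)
q=q[m]
for lo in range(-100,60,8):
    k=(q[:,2]>=lo)&(q[:,2]<lo+8)
    if k.sum()>2:print(lo,k.sum(),np.percentile(q[k],[3,50,97],axis=0).round(0).tolist())
E
```

```text
-100 285 [[-23.0, -79.0, -100.0], [34.0, 10.0, -98.0], [39.0, 86.0, -93.0]]
-92 86 [[-2.0, -82.0, -92.0], [36.0, 12.0, -90.0], [39.0, 88.0, -85.0]]
-84 6 [[-9.0, -1.0, -83.0], [-1.0, 31.0, -82.0], [11.0, 31.0, -77.0]]
-76 5 [[11.0, -8.0, -73.0], [12.0, -7.0, -70.0], [13.0, -6.0, -70.0]]
-68 43 [[10.0, -16.0, -66.0], [12.0, -1.0, -63.0], [13.0, 19.0, -60.0]]
-60 72 [[7.0, -18.0, -60.0], [12.0, 0.0, -56.0], [14.0, 19.0, -52.0]]
-52 58 [[2.0, -16.0, -51.0], [11.0, 3.0, -47.0], [15.0, 19.0, -45.0]]
-44 66 [[-0.0, -15.0, -44.0], [12.0, 4.0, -40.0], [14.0, 18.0, -36.0]]
-36 58 [[-1.0, -14.0, -36.0], [12.0, -0.0, -33.0], [15.0, 18.0, -29.0]]
-28 28 [[9.0, -9.0, -28.0], [12.0, 0.0, -24.0], [14.0, 11.0, -21.0]]
-20 3 [[8.0, -2.0, -19.0], [9.0, -0.0, -18.0], [10.0, 1.0, -18.0]]
```

The fingertips really end about 20 mm behind the reported TCP, not 14 mm ahead, so the depth data shows an offset of about 34 mm. Lateral position agrees. That is why the fingers passed over the flap without touching it. I'll correct my helper and repeat the approach.

```bash
sed -i 's/\*\.014$/*-.020/; s/\[0,0,\.014\]/[0,0,-.020]/' go.py; python3 go.py -137 0 250
```

```text
t 7.35 tip case mm [-63.4  -1.4 327. ] F [-0.2  1.1 -0. ] q [ 0.23  0.23 -0.41  1.63  0.1   1.29 -1.33] w 0.0
t cm [-4.95  5.45  7.7 ] w deg [ 1.000e-02  1.000e-02 -4.884e+01]
```

```bash
python3 -m handwheel '[{"tx":-2,"ty":2.2,"tz":1,"wx":0,"wy":0,"wz":-7,"claw":0},{"tx":-4,"ty":4.4,"tz":2,"wx":0,"wy":0,"wz":-14,"claw":0},{"tx":-4.95,"ty":5.45,"tz":4,"wx":0,"wy":0,"wz":-21,"claw":0},{"tx":-4.95,"ty":5.45,"tz":7,"wx":0,"wy":0,"wz":-28,"claw":0},{"tx":-4.95,"ty":5.45,"tz":7.7,"wx":0,"wy":0,"wz":-35,"claw":0},{"tx":-4.95,"ty":5.45,"tz":7.7,"wx":0,"wy":0,"wz":-42,"claw":0},{"tx":-4.95,"ty":5.45,"tz":10,"wx":0,"wy":0,"wz":-48.8,"claw":0},{"tx":-4.95,"ty":5.45,"tz":14,"wx":0,"wy":0,"wz":-48.8,"claw":0},{"tx":-4.95,"ty":5.45,"tz":17,"wx":0,"wy":0,"wz":-48.8,"claw":0},{"tx":-4.95,"ty":5.45,"tz":18.2,"wx":0,"wy":0,"wz":-48.8,"claw":0},{"tx":-4.95,"ty":5.45,"tz":18.2,"wx":0,"wy":0,"wz":-48.8,"claw":0}]'; python3 go.py -100 0 145
```

```text
clock: 8.27
position: [0.4995, -0.0726, 0.122]
ee_rot: [-2.511, -1.882, 0.006]
force: [-1.0, -0.2, 0.3]
width: 0.004
t 8.27 tip case mm [-137.6    2.2  142. ] F [-1.  -0.2  0.3] q [ 0.41  0.39 -0.47  1.93  0.22  0.88 -0.47] w 0.0
t cm [ 3.76  0.23 -0.31] w deg [-0.32  0.04  0.03]
```

```bash
python3 -m handwheel '[{"tx":2.5,"ty":0.2,"tz":-0.2,"wx":0,"wy":0,"wz":0,"claw":0},{"tx":4.5,"ty":0.2,"tz":-0.2,"wx":0,"wy":0,"wz":0,"claw":0},{"tx":5.5,"ty":0.2,"tz":-0.2,"wx":0,"wy":0,"wz":0,"claw":0},{"tx":6.2,"ty":0.2,"tz":-0.2,"wx":0,"wy":0,"wz":0,"claw":0},{"tx":6.7,"ty":0.2,"tz":-0.1,"wx":0,"wy":0,"wz":0,"claw":0},{"tx":7.2,"ty":0.2,"tz":0,"wx":0,"wy":0,"wz":0,"claw":0},{"tx":7.7,"ty":0.2,"tz":0.2,"wx":0,"wy":0,"wz":0,"claw":0},{"tx":8.2,"ty":0.2,"tz":0.4,"wx":0,"wy":0,"wz":0,"claw":0},{"tx":8.6,"ty":0.2,"tz":0.6,"wx":0,"wy":0,"wz":0,"claw":0}]'; python3 go.py -40 0 128; sed -i 's/(\.014,(0,0,255))/(-.020,(0,0,255))/; s/-\.042/-.086/' mark.py; python3 mark.py pics/d1.png
```

```text
clock: 9.02
position: [0.5283, 0.0092, 0.1187]
ee_rot: [2.518, 1.878, -0.0]
force: [0.4, -1.6, 0.5]
width: 0.001
t 9.02 tip case mm [-51.1  -2.3 138.7] F [ 0.4 -1.6  0.5] q [ 0.24  0.42 -0.48  1.89  0.25  0.89 -0.65] w 0.0
t cm [ 1.11 -0.24  1.07] w deg [ 0.01  0.01 -0.25]
```

View pics/d1.png

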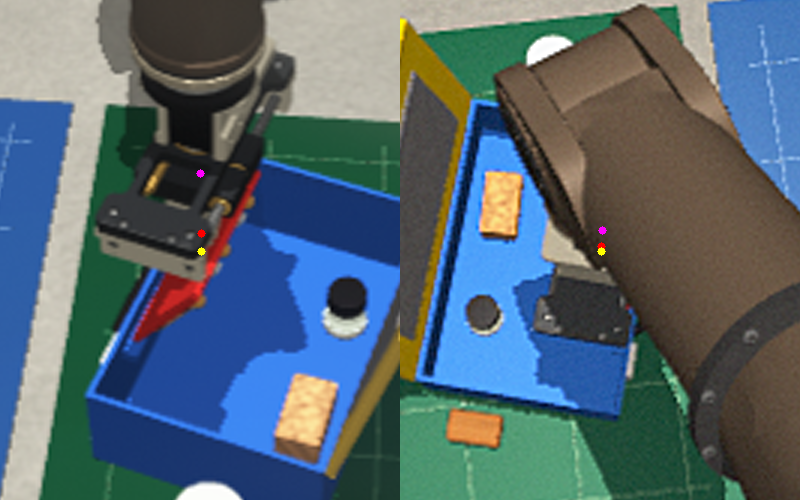

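Scene view: the flap at (205,240) now leans inward under the fingertips, with about 1.6 N of resistance. I continue along the arc.

```bash
python3 -m handwheel '[{"tx":0.5,"ty":-0.2,"tz":0.6,"wx":0,"wy":0,"wz":0,"claw":0},{"tx":1.1,"ty":-0.2,"tz":1.05,"wx":0,"wy":0,"wz":0,"claw":0},{"tx":1.65,"ty":-0.2,"tz":1.6,"wx":0,"wy":0,"wz":0,"claw":0},{"tx":2.2,"ty":-0.2,"tz":2.1,"wx":0,"wy":0,"wz":0,"claw":0},{"tx":2.6,"ty":-0.2,"tz":2.7,"wx":0,"wy":0,"wz":0,"claw":0},{"tx":3.0,"ty":-0.2,"tz":3.4,"wx":0,"wy":0,"wz":0,"claw":0},{"tx":3.3,"ty":-0.2,"tz":4.1,"wx":0,"wy":0,"wz":0,"claw":0},{"tx":3.55,"ty":-0.2,"tz":4.8,"wx":0,"wy":0,"wz":0,"claw":0},{"tx":3.7,"ty":-0.2,"tz":5.3,"wx":0,"wy":0,"wz":0,"claw":0},{"tx":3.8,"ty":-0.2,"tz":5.8,"wx":0,"wy":0,"wz":0,"claw":0}]'; python3 go.py;python3 mark.py pics/d2.png
```

```text
clock: 9.95
position: [0.537, 0.0465, 0.0602]
ee_rot: [-2.518, -1.878, 0.0]
force: [-1.2, 0.1, 1.4]
width: 0.007
t 9.95 tip case mm [-12.9  -0.2  80.2] F [-1.2  0.1  1.4] q [ 0.15  0.51 -0.45  1.92  0.31  0.78 -0.77] w 0.01
```

View pics/d2.png

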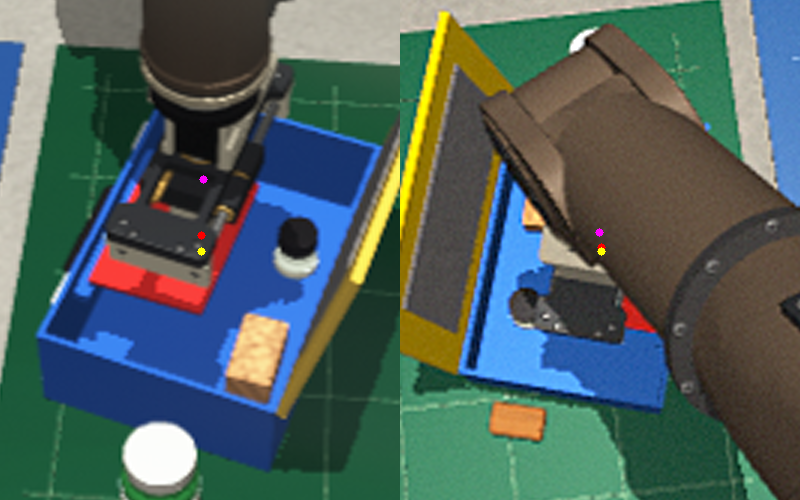

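The flap is nearly flat, so I press until the force rises.

```bash
python3 -m handwheel '[{"tx":0,"ty":0,"tz":0.2,"wx":0,"wy":0,"wz":0,"claw":0},{"tx":0,"ty":0,"tz":0.4,"wx":0,"wy":0,"wz":0,"claw":0},{"tx":0,"ty":0,"tz":0.4,"wx":0,"wy":0,"wz":0,"claw":0}]';  python3 go.py; python3 -m handwheel '[{"tx":0,"ty":0,"tz":0.2,"wx":0,"wy":0,"wz":0,"claw":0},{"tx":0,"ty":0,"tz":0.2,"wx":0,"wy":0,"wz":0,"claw":0}]';  python3 go.py
```

```text
clock: 10.3
position: [0.5374, 0.0463, 0.0575]
ee_rot: [2.518, 1.878, 0.001]
force: [-0.9, -0.5, 4.0]
width: 0.003
t 10.3 tip case mm [-12.9  -0.6  77.5] F [-0.9 -0.5  4. ] q [ 0.14  0.52 -0.45  1.92  0.31  0.77 -0.77] w 0.0
clock: 10.47
position: [0.5376, 0.0463, 0.0571]
ee_rot: [2.517, 1.877, 0.001]
force: [-7.4, -2.0, 23.9]
width: 0.005
t 10.47 tip case mm [-12.8  -0.8  77.1] F [-7.4 -2.  23.9] q [ 0.14  0.52 -0.45  1.92  0.32  0.77 -0.77] w 0.01
```

There is a hard stop at a tip height of 77 mm with 24 N, against an expected 76 mm, so the flap is flat. I lift and check, then carry on over the lid.

```bash
python3 -m handwheel '[{"tx":0,"ty":0,"tz":-2,"wx":0,"wy":0,"wz":0,"claw":0},{"tx":0,"ty":0,"tz":-6,"wx":0,"wy":0,"wz":0,"claw":0},{"tx":0,"ty":0,"tz":-10,"wx":0,"wy":0,"wz":0,"claw":0},{"tx":0,"ty":0,"tz":-14,"wx":0,"wy":0,"wz":0,"claw":0},{"tx":0,"ty":0,"tz":-18,"wx":0,"wy":0,"wz":0,"claw":0},{"tx":0,"ty":0,"tz":-22,"wx":0,"wy":0,"wz":0,"claw":0},{"tx":0,"ty":0,"tz":-25,"wx":0,"wy":0,"wz":0,"claw":0},{"tx":2,"ty":0,"tz":-25,"wx":0,"wy":0,"wz":0,"claw":0},{"tx":5,"ty":0,"tz":-25,"wx":0,"wy":0,"wz":0,"claw":0},{"tx":8,"ty":0,"tz":-25,"wx":0,"wy":0,"wz":0,"claw":0}]'; python3 go.py 178 0 300
cat > meas.py <<'E'
from fit import *
import sys
x=np.load('x.npy');o=[]
for n in("scene","top"):
    im,P,ok=cloud(n);h=cv2.cvtColor(im,cv2.COLOR_BGR2HSV)
    c=C(P.reshape(-1,3),x).reshape(480,640,3)
    m=ok&((h[...,0]<6)|(h[...,0]>174))&(h[...,1]>120)&(abs(c[...,0])<.1)&(abs(c[...,1])<.07)&(c[...,2]>.05)&(c[...,2]<.2)
    if m.sum()>10:
        q=c[m];k=np.polyfit(q[:,0],q[:,2],1);print(n,'flap',m.sum(),'slope,z@hinge',k[0].round(3),np.polyval(k,-.078).round(4),np.percentile(q,[2,98],axis=0).round(3).tolist())
    m=ok&(h[...,0]>20)&(h[...,0]<35)&(h[...,1]>110)&(c[...,0]>-.12)&(c[...,0]<.2)&(abs(c[...,1])<.14)&(c[...,2]>.08)&(c[...,2]<.28)
    if m.sum()>10:
        p=P[m];e=least_squares(lambda a:np.abs(sdf(lidc(C(p,x),a[0]),[0,-.132,0],[.184,.132,.008])),[float(sys.argv[2])],loss='soft_l1',f_scale=.003);print(n,'lid',m.sum(),e.x, np.median(c[m],0).round(4))
    o.append(im[120:340,200:440])
cv2.imwrite(sys.argv[1],cv2.resize(np.hstack(o),(800,367)))
E
python3 meas.py pics/e1.png 1.77
```

```text
clock: 11.3
position: [0.5607, 0.1226, 0.3061]
ee_rot: [2.52, 1.873, 0.003]
force: [0.5, 0.1, -0.4]
width: 0.005
t 11.3 tip case mm [ 66.8  -1.4 326.1] F [ 0.5  0.1 -0.4] q [ 0.08  0.34 -0.54  1.51  0.18  1.33 -0.77] w 0.01
t cm [11.11 -0.24  2.61] w deg [ 0.14 -0.02 -0.42]
scene flap 1781 slope,z@hinge 0.001 0.0755 [[-0.076, -0.064, 0.071], [0.009, 0.06, 0.079]]
scene lid 778 [1.77550782] [ 0.1277 -0.0851  0.2617]
top lid 591 [1.78116758] [0.1164 0.1108 0.2071]
```

View pics/e1.png

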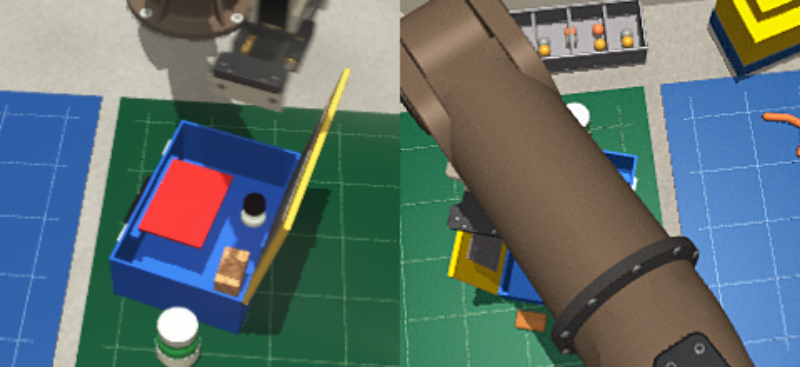

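The flap lies flat at slope 0.001, the case contents haven't moved and the lid is still at 1.775. I go behind the lid.

```bash
python3 -m handwheel '[{"tx":3,"ty":0,"tz":0,"wx":0,"wy":0,"wz":-0.4,"claw":0},{"tx":6.5,"ty":-0.2,"tz":0,"wx":0,"wy":0,"wz":-0.4,"claw":0},{"tx":10,"ty":-0.2,"tz":0,"wx":0,"wy":0,"wz":-0.4,"claw":0},{"tx":11.5,"ty":-0.2,"tz":0,"wx":0,"wy":0,"wz":-0.4,"claw":0},{"tx":11.5,"ty":-0.2,"tz":2.5,"wx":0,"wy":0,"wz":-0.4,"claw":0},{"tx":11.5,"ty":-0.2,"tz":5.5,"wx":0,"wy":0,"wz":-0.4,"claw":0},{"tx":11.5,"ty":-0.2,"tz":7.9,"wx":0,"wy":0,"wz":-0.4,"claw":0},{"tx":11.5,"ty":-0.2,"tz":7.9,"wx":0,"wy":0,"wz":-0.4,"claw":0}]'; python3 go.py 150 0 245;python3 mark.py pics/f1.png
```

```text
clock: 12.07
position: [0.5885, 0.2314, 0.2207]
ee_rot: [-2.511, -1.886, 0.013]
force: [-0.6, -0.1, -0.1]
width: 0.007
t 12.07 tip case mm [179.2   2.2 240.7] F [-0.6 -0.1 -0.1] q [-0.11  0.5  -0.54  1.49  0.27  1.23 -0.97] w 0.01
t cm [-2.91  0.22 -0.41] w deg [-0.32  0.34  0.16]
```

View pics/f1.png

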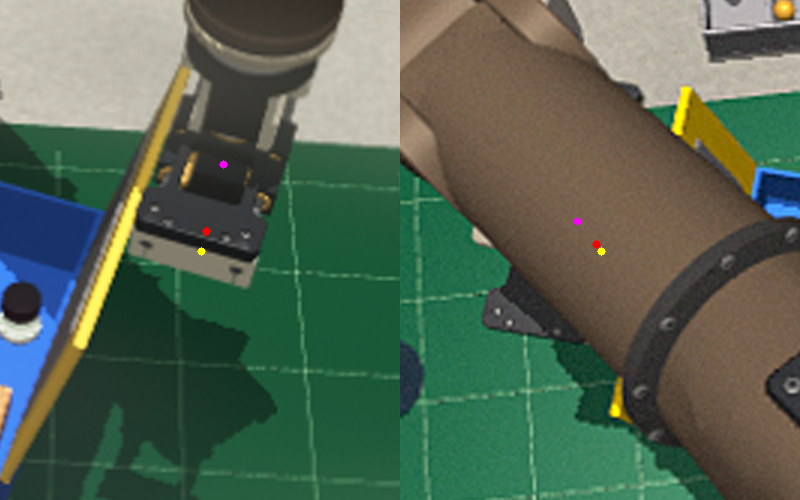

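```bash
python3 -m handwheel '[{"tx":-1.5,"ty":0.2,"tz":0,"wx":0,"wy":0,"wz":0,"claw":0},{"tx":-2.5,"ty":0.2,"tz":0,"wx":0,"wy":0,"wz":0,"claw":0},{"tx":-3.1,"ty":0.2,"tz":0,"wx":0,"wy":0,"wz":0,"claw":0},{"tx":-3.7,"ty":0.2,"tz":0,"wx":0,"wy":0,"wz":0,"claw":0},{"tx":-4.3,"ty":0.2,"tz":0,"wx":0,"wy":0,"wz":0,"claw":0},{"tx":-4.9,"ty":0.2,"tz":0,"wx":0,"wy":0,"wz":0,"claw":0},{"tx":-5.5,"ty":0.2,"tz":0,"wx":0,"wy":0,"wz":0,"claw":0},{"tx":-6.1,"ty":0.2,"tz":0,"wx":0,"wy":0,"wz":0,"claw":0},{"tx":-6.7,"ty":0.2,"tz":0,"wx":0,"wy":0,"wz":0,"claw":0},{"tx":-7.3,"ty":0.2,"tz":0,"wx":0,"wy":0,"wz":0,"claw":0},{"tx":-7.9,"ty":0.2,"tz":0,"wx":0,"wy":0,"wz":0,"claw":0}]'; python3 go.py;python3 meas.py pics/f2.png 1.5
```

```text
clock: 13.08
position: [0.5705, 0.1568, 0.2258]
ee_rot: [-2.512, -1.887, 0.0]
force: [0.3, 2.4, 1.8]
width: 0.006
t 13.08 tip case mm [102.4  -1.3 245.8] F [0.3 2.4 1.8] q [ 0.03  0.43 -0.55  1.6   0.23  1.18 -0.85] w 0.01
scene flap 1777 slope,z@hinge 0.004 0.0754 [[-0.076, -0.064, 0.072], [0.009, 0.061, 0.079]]
scene lid 564 [1.53175137] [ 0.0914 -0.1168  0.2316]
top lid 228 [1.53385654] [0.0865 0.1134 0.2425]
```

View pics/f2.png

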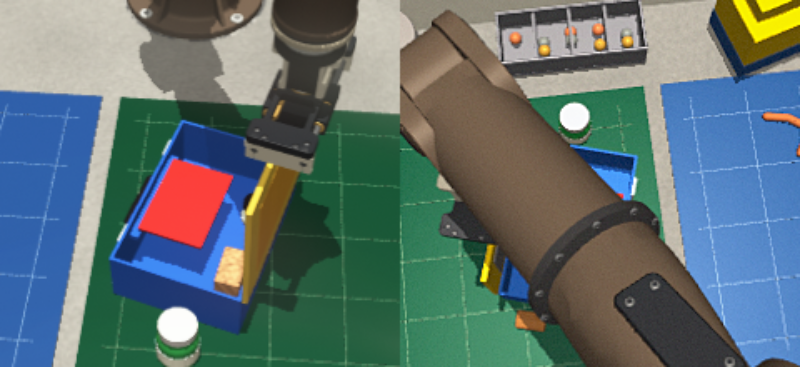

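The lid follows and is now at 1.53, with about 3 N. I continue at about 0.6 rad/s.

```bash
python3 -m handwheel '[{"tx":-1.0,"ty":0,"tz":0.1,"wx":0,"wy":0,"wz":0,"claw":0},{"tx":-2.0,"ty":0,"tz":0.3,"wx":0,"wy":0,"wz":0,"claw":0},{"tx":-2.8,"ty":0,"tz":0.4,"wx":0,"wy":0,"wz":0,"claw":0},{"tx":-3.5,"ty":0,"tz":0.6,"wx":0,"wy":0,"wz":0,"claw":0},{"tx":-4.3,"ty":0,"tz":0.8,"wx":0,"wy":0,"wz":0,"claw":0},{"tx":-5.1,"ty":0,"tz":1.0,"wx":0,"wy":0,"wz":0,"claw":0},{"tx":-5.8,"ty":0,"tz":1.3,"wx":0,"wy":0,"wz":0,"claw":0},{"tx":-6.5,"ty":0,"tz":1.6,"wx":0,"wy":0,"wz":0,"claw":0},{"tx":-7.3,"ty":0,"tz":1.95,"wx":0,"wy":0,"wz":0,"claw":0},{"tx":-8.0,"ty":0,"tz":2.3,"wx":0,"wy":0,"wz":0,"claw":0},{"tx":-8.7,"ty":0,"tz":2.75,"wx":0,"wy":0,"wz":0,"claw":0},{"tx":-9.3,"ty":0,"tz":3.2,"wx":0,"wy":0,"wz":0,"claw":0}]'; python3 go.py;python3 meas.py pics/f3.png 0.9
```

```text
clock: 14.18
position: [0.5445, 0.0669, 0.1934]
ee_rot: [2.512, 1.886, -0.001]
force: [0.6, 0.5, 1.5]
width: 0.004
t 14.18 tip case mm [  8.9  -1.7 213.4] F [0.6 0.5 1.5] q [ 0.18  0.38 -0.54  1.75  0.22  1.07 -0.71] w 0.0
scene flap 327 slope,z@hinge 0.0 0.0754 [[-0.078, -0.066, 0.071], [-0.017, 0.052, 0.079]]
scene lid 2523 [0.89717511] [ 0.0564 -0.0856  0.1396]
top flap 12 slope,z@hinge -0.112 0.082 [[-0.027, 0.055, 0.073], [-0.017, 0.065, 0.082]]
top lid 1216 [0.89729976] [0.0536 0.0981 0.1448]
```

View pics/f3.png

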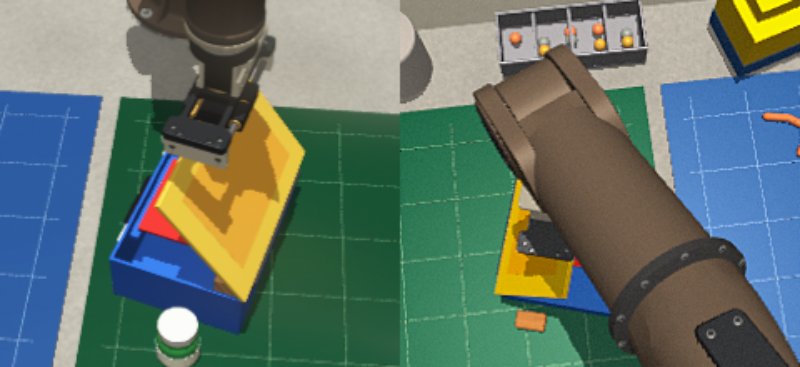

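Lid at 0.90, with the fingertips steady on its outer face. Continuing.

```bash
python3 -m handwheel '[{"tx":-0.7,"ty":0,"tz":0.35,"wx":0,"wy":0,"wz":0,"claw":0},{"tx":-1.3,"ty":0,"tz":0.85,"wx":0,"wy":0,"wz":0,"claw":0},{"tx":-1.9,"ty":0,"tz":1.4,"wx":0,"wy":0,"wz":0,"claw":0},{"tx":-2.45,"ty":0,"tz":1.95,"wx":0,"wy":0,"wz":0,"claw":0},{"tx":-3.0,"ty":0,"tz":2.5,"wx":0,"wy":0,"wz":0,"claw":0},{"tx":-3.5,"ty":0,"tz":3.15,"wx":0,"wy":0,"wz":0,"claw":0},{"tx":-3.95,"ty":0,"tz":3.8,"wx":0,"wy":0,"wz":0,"claw":0},{"tx":-4.35,"ty":0,"tz":4.45,"wx":0,"wy":0,"wz":0,"claw":0},{"tx":-4.75,"ty":0,"tz":5.15,"wx":0,"wy":0,"wz":0,"claw":0},{"tx":-5.15,"ty":0,"tz":5.85,"wx":0,"wy":0,"wz":0,"claw":0},{"tx":-5.45,"ty":0,"tz":6.4,"wx":0,"wy":0,"wz":0,"claw":0},{"tx":-5.65,"ty":0,"tz":6.9,"wx":0,"wy":0,"wz":0,"claw":0}]'; python3 go.py;python3 meas.py pics/f4.png 0.3
```

```text
clock: 15.28
position: [0.5289, 0.0133, 0.1242]
ee_rot: [-2.512, -1.887, 0.001]
force: [-0.3, 1.0, 1.2]
width: 0.002
t 15.28 tip case mm [-47.   -1.7 144.2] F [-0.3  1.   1.2] q [ 0.26  0.42 -0.51  1.88  0.26  0.91 -0.66] w 0.0
scene lid 5697 [0.32545918] [ 0.0315 -0.0448  0.1131]
top lid 3382 [0.33183994] [0.0411 0.0551 0.1108]
```

```bash
python3 -m handwheel '[{"tx":-0.15,"ty":0,"tz":0.4,"wx":0,"wy":0,"wz":0,"claw":0},{"tx":-0.3,"ty":0,"tz":0.8,"wx":0,"wy":0,"wz":0,"claw":0},{"tx":-0.45,"ty":0,"tz":1.2,"wx":0,"wy":0,"wz":0,"claw":0},{"tx":-0.55,"ty":0,"tz":1.6,"wx":0,"wy":0,"wz":0,"claw":0},{"tx":-0.65,"ty":0,"tz":2.0,"wx":0,"wy":0,"wz":0,"claw":0},{"tx":-0.75,"ty":0,"tz":2.4,"wx":0,"wy":0,"wz":0,"claw":0},{"tx":-0.82,"ty":0,"tz":2.75,"wx":0,"wy":0,"wz":0,"claw":0},{"tx":-0.9,"ty":0,"tz":3.1,"wx":0,"wy":0,"wz":0,"claw":0},{"tx":-0.95,"ty":0,"tz":3.4,"wx":0,"wy":0,"wz":0,"claw":0},{"tx":-0.98,"ty":0,"tz":3.7,"wx":0,"wy":0,"wz":0,"claw":0},{"tx":-1.0,"ty":0,"tz":3.95,"wx":0,"wy":0,"wz":0,"claw":0},{"tx":-1.0,"ty":0,"tz":4.2,"wx":0,"wy":0,"wz":0,"claw":0}]'; python3 go.py
```

```text
clock: 16.38
position: [0.5262, 0.0039, 0.0827]
ee_rot: [2.512, 1.887, -0.001]
force: [0.3, -0.8, 0.3]
width: 0.006
t 16.38 tip case mm [-56.8  -1.8 102.7] F [ 0.3 -0.8  0.3] q [ 0.25  0.47 -0.49  1.93  0.3   0.81 -0.68] w 0.01
```

```bash
python3 -m handwheel '[{"tx":0,"ty":0,"tz":0.1,"wx":0,"wy":0,"wz":0,"claw":0},{"tx":0,"ty":0,"tz":0.2,"wx":0,"wy":0,"wz":0,"claw":0},{"tx":0,"ty":0,"tz":0.3,"wx":0,"wy":0,"wz":0,"claw":0},{"tx":0,"ty":0,"tz":0.4,"wx":0,"wy":0,"wz":0,"claw":0},{"tx":0,"ty":0,"tz":0.5,"wx":0,"wy":0,"wz":0,"claw":0},{"tx":0,"ty":0,"tz":0.6,"wx":0,"wy":0,"wz":0,"claw":0}]'; python3 go.py
```

```text
clock: 16.88
position: [0.5263, 0.0041, 0.0769]
ee_rot: [2.512, 1.887, -0.0]
force: [0.1, -0.4, 1.0]
width: 0.006
t 16.88 tip case mm [-56.6  -1.9  96.9] F [ 0.1 -0.4  1. ] q [ 0.25  0.48 -0.48  1.93  0.3   0.8  -0.68] w 0.01
```

```bash
python3 -m handwheel '[{"tx":0,"ty":0,"tz":0.1,"wx":0,"wy":0,"wz":0,"claw":0},{"tx":0,"ty":0,"tz":0.2,"wx":0,"wy":0,"wz":0,"claw":0},{"tx":0,"ty":0,"tz":0.3,"wx":0,"wy":0,"wz":0,"claw":0},{"tx":0,"ty":0,"tz":0.3,"wx":0,"wy":0,"wz":0,"claw":0}]'; python3 go.py
```

```text
clock: 17.22
position: [0.5264, 0.0041, 0.0745]
ee_rot: [2.511, 1.887, -0.0]
force: [-2.0, -0.5, 8.0]
width: 0.007
t 17.22 tip case mm [-56.6  -1.9  94.5] F [-2.  -0.5  8. ] q [ 0.25  0.48 -0.48  1.93  0.31  0.8  -0.68] w 0.01
```

```bash
python3 -m handwheel '[{"tx":0,"ty":0,"tz":0.1,"wx":0,"wy":0,"wz":0,"claw":0},{"tx":0,"ty":0,"tz":0.15,"wx":0,"wy":0,"wz":0,"claw":0},{"tx":0,"ty":0,"tz":0.15,"wx":0,"wy":0,"wz":0,"claw":0}]'; python3 go.py
```

```text
clock: 17.47
position: [0.5265, 0.004, 0.0742]
ee_rot: [2.511, 1.886, 0.0]
force: [-8.3, -1.6, 25.7]
width: 0.008
t 17.47 tip case mm [-56.5  -2.   94.2] F [-8.3 -1.6 25.7] q [ 0.25  0.48 -0.48  1.93  0.31  0.8  -0.69] w 0.01
```

The lid reached a hard stop at a tip height of 94.2 mm (offset 1 mm, expected 93), with 26 N pressing. I lift straight up, move back clear and check.

```bash
python3 -m handwheel '[{"tx":0,"ty":0,"tz":-0.6,"wx":0,"wy":0,"wz":0,"claw":0},{"tx":0,"ty":0,"tz":-3,"wx":0,"wy":0,"wz":0,"claw":0},{"tx":0,"ty":0,"tz":-7,"wx":0,"wy":0,"wz":0,"claw":0},{"tx":0,"ty":0,"tz":-11,"wx":0,"wy":0,"wz":0,"claw":0},{"tx":0,"ty":0,"tz":-15,"wx":0,"wy":0,"wz":0,"claw":0},{"tx":-4,"ty":0,"tz":-18,"wx":0,"wy":0,"wz":0,"claw":0},{"tx":-8,"ty":0,"tz":-18,"wx":0,"wy":0,"wz":0,"claw":0},{"tx":-12,"ty":0,"tz":-18,"wx":0,"wy":0,"wz":0,"claw":0},{"tx":-15,"ty":0,"tz":-18,"wx":0,"wy":0,"wz":0,"claw":0},{"tx":-15,"ty":0,"tz":-18,"wx":0,"wy":0,"wz":0,"claw":0},{"tx":-15,"ty":0,"tz":-18,"wx":0,"wy":0,"wz":0,"claw":0}]'; python3 go.py;python3 meas.py pics/g.png 0.02
python3 - <<'E'
from fit import *
x=np.load('x.npy')
for n in("top","scene"):
    im,P,ok=cloud(n);h=cv2.cvtColor(im,cv2.COLOR_BGR2HSV)
    c=C(P.reshape(-1,3),x).reshape(480,640,3)
    m=ok&(h[...,0]>20)&(h[...,0]<35)&(h[...,1]>110)&(c[...,0]>-.08)&(c[...,0]<.08)&(abs(c[...,1])<.12)&(c[...,2]<.13)&(c[...,2]>.08)
    q=c[m];k=np.polyfit(q[:,0],q[:,2],1);print(n,m.sum(),'lid slope',k[0].round(4),'z@-.09',np.polyval(k,-.09).round(4))
    for l in("paint_jar","rib"):
        r=nets.cut_out(l,n)
        if r: q=P[r[0]['region']&ok];print(n,l,round(r[0]['score'],2),np.median(q,0).round(3))
E
```

```text
clock: 18.38
position: [0.4838, -0.1422, 0.2523]
ee_rot: [2.516, 1.881, -0.001]
force: [0.8, 1.7, -0.2]
width: 0.009
t 18.38 tip case mm [-208.9   -2.2  272.3] F [ 0.8  1.7 -0.2] q [ 0.57  0.24 -0.48  1.76  0.12  1.16 -0.23] w 0.01
scene lid 7816 [-6.20135966e-05] [ 0.0006 -0.0149  0.0928]
top lid 6714 [0.00907359] [-0.002   0.0065  0.0938]
top 5326 lid slope -0.0001 z@-.09 0.0939
top paint_jar 0.78 [0.711 0.033 0.073]
top rib 0.53 [0.397 0.142 0.02 ]
scene 6124 lid slope -0.0006 z@-.09 0.0929
scene paint_jar 0.95 [0.736 0.032 0.061]
```

View pics/g.png

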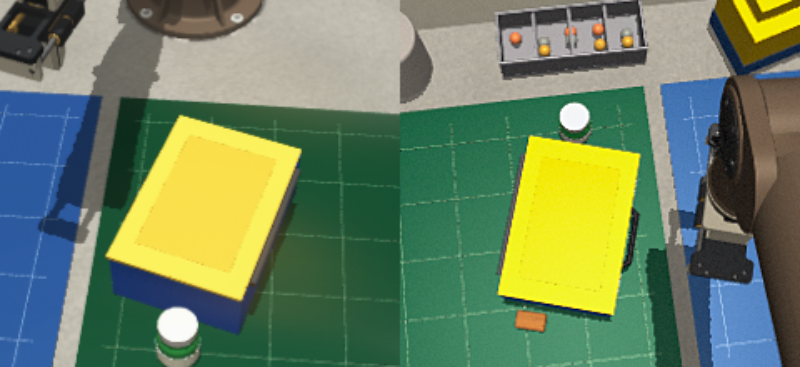

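The lid is flat and shut, with slope about 0 and its top at 93 mm. The paint jar and rib are where they started, and the arm is clear of everything.

```bash
python3 -c "
from cell import arm; print(arm.sign_off())"
```

```text
the job is handed in; nothing more can be done
None
```

The case is packed and the job is handed in: I pushed the red flap down flat with the closed fingertips, then brought the yellow lid over slowly and pressed it fully shut. The clock read about 18.5 s when I handed it in.

- **Flap:** it measured flat before I touched the lid, with slope 0.001 and its face at about 76 mm.
- **Lid:** both cameras showed a slope of about 0 and the top at 93–94 mm. The fitted angle was 0.000 rad from one camera and 0.009 rad from the other.
- **Force:** the highest reading I took was 26 N, while pressing the lid onto its stop.
- **Other objects:** the paint jar did not move. The rib's last reading differed by 3 mm, which is within measurement noise. The pot and sanding block looked undisturbed before the lid covered them. I did not re-measure the glue, mug or lizard; the arm's path stayed well away from the mug and lizard and passed high above the glue.

**Discrepancy:** the fingertips ended about 20 mm behind the reported TCP, not 14 mm ahead as specified. My first flap push therefore passed above the flap without touching it. I corrected for this from the depth images, and the stops then agreed within about 1 mm.

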